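Feel out the tight spot of a microscope board slide

ROBOT

A 6-joint arm with a two-finger parallel gripper is mounted at the origin on the work surface. World frame = base frame: x ahead of the robot, y to its left, z up, the work surface at z = 0. Lengths are in m, angles in degrees, forces in N, time in s.
With the tool pointing down it reaches from about 0.3 to 0.75 m from the base axis. Payload 8.5 kg.
Tool frame: the origin (TCP) lies at the very end of the fingers, on their centre line; the grasp point (between the pads) lies 19 mm behind it; z points along the fingers, y is the direction in which the jaws open and shut (so a half turn about z gives the same grasp; the last joint's range is limited). The gripper opens to 85 mm and grips with 20 to 120 N. Pads are 22 mm wide; open, the fingers measure 114 mm over their backs; the gripper's body (76 mm by 85 mm) begins 54 mm behind the grasp point. The pads swing forward as they close: fully open they stand 13 mm farther back than shut.
Start: joints at [-86.992, 21.807, 74.336, -0, 83.858, -12.336], TCP at [0.146, -0.53, 0.231] pointing down, gripper open.
Joint ranges: [-178.18, 178.18], [-50.72, 133.34], [12.68, 142.11], [-81.47, 261.47], [9.98, 163.14], [-165.26, 165.26]. Speed limits (degrees/s): [136.94, 136.94, 180, 180, 180, 180].

INTERFACE

Orientations are given as a 3x3 rotation matrix whose columns are the frame's x, y, z axes.
In Python, from rig import env, vision, close_job, spotter gives the robot as it stands. The module is installed in compiled form; this text tells all that it offers.
- The arm moves only by the tool jog_arm, never from a script. Its argument "plan" is a list that holds one entry, the list of rows, each a list of 6 numbers: the shift along the tool's x, y, z in units of 40 mm (1.0 is 40 mm), then the turn, a rotation vector about the tool's x, y, z in units of 0.15 rad (1.0 is 0.15 rad). A call has 1 to 10 rows; each row shifts and turns the commanded pose from where the row before left it, along the tool's axes as they then stand; what a row does not reach is not made up. A row lasts 1/10 s, in which the tool goes at most 50 mm and 8.59 degrees, less where a joint would pass 70% of its speed; a pose out of reach is approached as far as the arm can. A call with a number of a shift or a turn outside -1 to 1 is refused whole. A call with a gripper value outside its range is refused whole. "grip" is the opening, from -1 (shut) to 1 (fully open), set as the call begins (left out, the last holds). The fingers move at their own pace and stop on an object; "squeeze" is the grip in N (left out, the last holds). Time passes only in rows, so rows that do not move let the fingers close. It gives the time, the measured TCP pose, the force and the opening at its end, in the units of the state.
- env.observe(): the state, without advancing time (a new reading comes with each control period).
- vision.get_image(name): name is "scene" or "top"; returns (picture, depth): 420x560x3 uint8, red, green, blue; 420x560 float32, m along the optical axis (not along the pixel's ray), 0 where there is no reading.
- vision.camera_info(name): a dict with "fx", "fy", "cx", "cy" (pixels), "rvec" (rotation vector, rad) and "tvec" (3), from world to camera coordinates, as OpenCV has them. Camera axes: x right, y down, z forward; pixel columns grow to the right and rows downward; lengths in m; the calibration is good to about 2 mm. A picture is of the moment at which its call begins. camera_info takes no time and is no camera call.
- close_job(): hands the job in, once; it reports no verdict.
Trained networks look in the newest picture that a camera, given by its name, has taken for a name from the list of things; names that differ only in an ending like _2 or _b are one class to them, and where a whole thing is asked for, a point or a joint stands for the part that bears it (a point fixed in the world has none). Each returns a list of dicts, best first, with "score" (0 to 1); they miss things now and then, are a little off and sometimes report something else, mostly with a low value. They report only what shows in the picture. A call takes as long as a camera call.
- spotter.trace(camera, query): "pixels" (420x560 bool, what is visible of it) and "rect" ([left, top, right, bottom] in pixels, round what is visible of it).
The state is a dict: "time_s": time; "q": joint angles; "qvel": joint speeds; "joint_efforts": joint torques, N m; "position": TCP position; "tool_rot": TCP orientation; "ft_force": force on the tool from outside, world axes, zero at the start; "wrist_torque": the same for the moment, N m; "grip_width": finger opening in m.
Only numpy, scipy, OpenCV 4.12 (cv2) and the standard library are available. Lean on these libraries where they do the work, as an engineer would, in place of code of your own. Each camera call takes 0.05 s, during which the arm holds its last target.

TASK

The board slide binds somewhere along its way. Take the carriage by its knob and run it gently up against its left stop (left as the robot sees it), then stroke it through its full travel until it comes up against the right stop, feeling for the tight spot, and finally leave the carriage standing in the middle of the tight spot, so that I can ease the gib there. Do not ram the stops, and leave the other things on the bench where they are.

Things in the scene. Friction and masses are not known exactly. Their poses are not given: they have to be found in the camera images.
- slide: Fixed board-inspection slide: grey base plate 140 x 400 x 12 mm with a steel dovetail way 56 mm wide, 380 mm long, its top 30 mm above the bench. Origin: centre of the base's underside, at bench height. Its y axis runs along the way, to the robot's left; its x points away from the robot; yawed by up to 0.3 rad.
- way_mid (a point): Middle of the way's top, 30 mm above the slide's origin. The tight spot is a hidden swelling of the way, met with the carriage's origin somewhere within 60 mm of here along y, its ends at least 10 mm short of the stops. It is about 23 mm long in travel; the drag rises smoothly, is greatest about 3 mm before the middle, then falls; alike from both sides.
- carriage: Saddle on the way, 84 mm long (y), 44 mm high over the bench, with a clamped circuit board on it (up to 63 mm) and a black knob on a tab in front. About 1 kg. Origin: level with the slide's origin, on the way's middle line; axes as the slide's. Moves only along y. Drag about 1.2 N plus 6 N per m/s; at the tight spot it rises to 7 to 10 N. Stays where left. Starts within 60 mm of the middle.
- knob_grip (a point): Where to hold the knob: on its axis, 72 mm above the bench, 83 mm in front (-x) of the carriage's origin, same y. The knob is an upright round plastic cylinder, 18 mm thick, foot (24 mm wide) 44 mm and top 90 mm above the bench. Best pinched from above with the fingers closing along the way: free for 100 mm along it. Across it the board carrier begins 40 mm behind the knob's side.
- stop_left: Steel stop block clamped on the way at its left (+y) end, 70 x 24 x 20 mm, at a different place each time. Origin: centre of the block, at the way's top; y along the way. No more than 20 N may come on the stop.
- stop_right: The same stop, mirrored, at the right (-y) end.
- buffer_left (a point): Tip of the left stop's round rubber buffer (12 mm thick) when not pressed, 26 mm from the stop's origin toward the carriage. The carriage touches it when its origin is 42 mm short of this tip along y. The buffer yields 2.5 N per mm; after 6 mm it is bottomed and hard.
- buffer_right (a point): The same on the right stop.
- hex_key: Bystander: L-shaped hex key 70 x 14 mm, 4 mm thick, lying on the front strip of the slide's base plate, below the path of the knob's tab.
- tweezers: Bystander: steel tweezers, 120 mm, 7 mm high, in front of the slide.
- screwdriver: Bystander: screwdriver, 150 mm, in front of the slide.
- brush: Bystander: cleaning brush, 160 mm, at the right.
- flux_bottle: Bystander: small amber bottle, 38 mm wide, 75 mm high, at the left.
- loupe: Bystander: black eye loupe, 38 mm wide, 34 mm high, at the right.
- parts_tray: Bystander: black divided tray 100 x 70 x 18 mm, at the left.
- solder_reel: Bystander: metal reel, 60 mm wide, 40 mm high, at the left.

How it is judged (in metres and radians):
On the way, in this order (a step that is already met when the one before it is completed fails the run):
1. the carriage is run up against the left stop's buffer (more than 3 N on it) (contact force between carriage and stop_left above 3 N), for 0.1 s.
2. the carriage is stroked through its full travel, up against the right stop's buffer (more than 3 N on it) (contact force between carriage and stop_right above 3 N), for 0.1 s.
At the end, for the whole second after the job is handed in: The carriage stands still, let go, clear of both stops, in the tight spot: its gib is still squeezed there with more than 7 N, which means within about 5.5 mm of the tight spot's middle (contact force between carriage and anything else above 7 N and contact force between carriage and stop_left below 1.5 N and contact force between carriage and stop_right below 1.5 N and linear speed of carriage below 0.005 m/s); the robot touches nothing.
It fails at once if a stop is rammed (over 20 N on it) (contact force between carriage and stop_left above 20 N or contact force between carriage and stop_right above 20 N).
It fails at once if a bystander is shifted by more than 15 mm (distance of any of hex_key, tweezers, screwdriver, brush, flux_bottle, loupe, parts_tray, solder_reel from where it was at the start of the episode above 0.015 m).
It also fails if it takes over 58 s, if anything falls off the work surface, if the arm or the gripper's body presses on something with over 40 N, if the wrist force passes 120 N, or if a joint passes its speed limit or range.

## Working session

There is one attempt and no reset: what is moved stays moved. The work goes in short steps, Python scripts to look and compute and a tool call to move; the robot and the scene stay as the last step left them, time stands still between calls to the robot, and variables do not carry over. Pictures are saved under pics/ and viewed, and the job is handed in when it is done.

Besides the shell and the picture viewer there is one more tool, called as name([rows], argument=value, ...), one row to a line, values as JSON. jog_arm: Moves the arm, as the interface text tells. Its arguments: {"type":"object","properties":{"plan":{"type":"array"},"grip":{"type":"number"},"squeeze":{"type":"number"}},"required":["plan"]}

```bash
mkdir -p pics
cat > h.py <<'E'
import numpy as np,cv2
from rig import env,vision,spotter
def cam(n):
    c=vision.camera_info(n);K=np.array([[c['fx'],0,c['cx']],[0,c['fy'],c['cy']],[0,0,1.]])
    R=cv2.Rodrigues(np.array(c['rvec'],float))[0];return K,R,np.array(c['tvec'],float).ravel()
def cloud(n,d):
    K,R,t=cam(n);v,u=np.indices(d.shape)
    P=np.stack([(u-K[0,2])/K[0,0]*d,(v-K[1,2])/K[1,1]*d,d],-1)
    return (P-t)@R
def proj(n,p):
    K,R,t=cam(n);q=(R@np.array(p).T).T+t;q=q@K.T;return q[...,:2]/q[...,2:]
E
python3 - <<'E'
from h import *
for n in('scene','top'):
    im,d=vision.get_image(n);cv2.imwrite(f'pics/{n}0.png',im[...,::-1]);np.save(f'{n}0.npy',d)
    K,R,t=cam(n);print(n,-R.T@t,K[0,0])
P=cloud('top',np.load('top0.npy'))
for q in['slide','carriage','knob_grip','stop_left','stop_right','buffer_left','buffer_right','hex_key','tweezers','screwdriver']:
    for r in spotter.trace('top',q)[:2]:
        m=r['pixels'];x=P[m];x=x[np.isfinite(x).all(1)]
        print(q,round(r['score'],2),r['rect'],m.sum(),np.median(x,0).round(3),x.min(0).round(3),x.max(0).round(3))
print(env.observe())
E
```

```text
scene [ 0.9141323  -0.46997889  0.76764349] 400.660777489749
top [0.40410884 0.02688767 1.18900408] 463.0889197755373
slide 0.75 [204.7, 118.5, 365.2, 187.8] 8032 [0.644 0.003 0.024] [ 0.404 -0.204 -0.007] [0.746 0.217 1.189]
slide 0.19 [215.6, 143.3, 231.3, 173.2] 328 [0.627 0.168 0.049] [0.595 0.144 0.016] [0.666 0.185 0.067]
carriage 0.89 [281.9, 117.7, 324.7, 187.0] 2054 [ 0.659 -0.045  0.053] [ 0.404 -0.094 -0.005] [0.746 0.027 1.189]
carriage 0.4 [244.5, 226.4, 246.1, 233.2] 9 [0.451 0.098 0.005] [0.446 0.096 0.002] [0.454 0.101 0.009]
knob_grip 0.76 [283.1, 118.3, 328.0, 187.3] 2221 [ 0.656 -0.045  0.052] [ 0.404 -0.098 -0.005] [0.746 0.027 1.189]
stop_left 0.71 [214.6, 142.4, 229.9, 172.2] 351 [0.628 0.167 0.048] [0.595 0.143 0.016] [0.666 0.188 0.067]
stop_right 0.54 [346.3, 130.2, 360.6, 161.1] 384 [ 0.665 -0.16   0.048] [ 0.404 -0.186  0.009] [0.706 0.027 1.189]
buffer_left 0.74 [216.2, 141.9, 231.0, 173.5] 302 [0.627 0.168 0.049] [0.596 0.144 0.029] [0.666 0.183 0.067]
buffer_left 0.62 [238.3, 226.5, 246.9, 255.6] 30 [0.42  0.106 0.005] [ 0.382  0.093 -0.002] [0.454 0.114
[... 435 characters left out ...]
07373e-04,
        8.38564673e+01, -1.23353646e+01]), 'qvel': array([-0.16295209,  0.0765571 , -0.0774248 ,  0.05310321, -0.0378406 ,
       -0.04394216]), 'joint_efforts': array([-2.02742238e-03, -4.48166835e+01, -2.31402057e+01, -2.00581167e-04,
        5.89572264e-04, -2.46070961e-06]), 'position': array([ 0.14551876, -0.53037779,  0.23131399]), 'tool_rot': array([[ 9.64361490e-01,  2.64588203e-01, -1.69058255e-05],
       [ 2.64588203e-01, -9.64361490e-01,  3.03630562e-06],
       [-1.54999564e-05, -7.40117820e-06, -1.00000000e+00]]), 'ft_force': array([0.69664442, 0.08254461, 0.53418503]), 'wrist_torque': array([ 0.02492396,  0.01251759, -0.01820247]), 'grip_width': 0.08559909349537159}
```

View pics/top0.png

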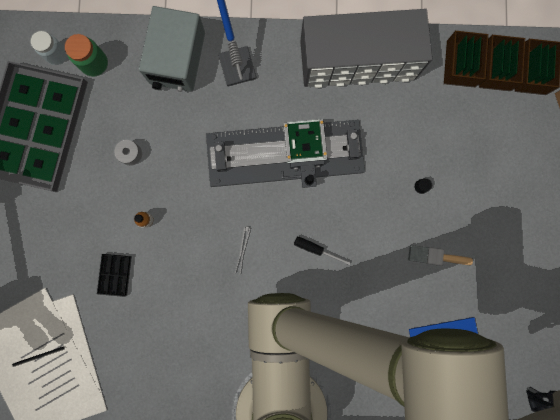

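View pics/scene0.png

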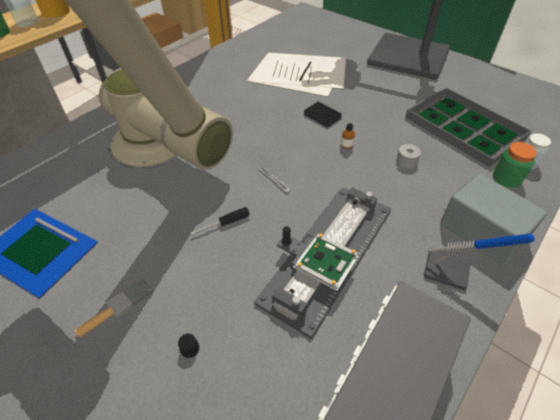

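Run:
```python
from h import *
d=np.load('top0.npy');P=cloud('top',d);P[d<=0]=np.nan
# stops: top at z~0.05..; points by height
x=P.reshape(-1,3);x=x[np.isfinite(x).all(1)]
reg=(x[:,0]>.5)&(x[:,0]<.8)&(abs(x[:,1])<.25)
x=x[reg]
for lo,hi in[(.008,.016),(.026,.034),(.034,.043),(.043,.049),(.049,.058),(.058,.07),(.08,.1)]:
    s=x[(x[:,2]>lo)&(x[:,2]<hi)]
    print(lo,hi,len(s),cv2.minAreaRect(s[:,:2].astype(np.float32)*1000) if len(s)>3 else '',s.mean(0).round(4))
s=x[(x[:,2]>.085)];print(s.round(3)[:60])
for q in(('stop_left',),('stop_right',),('carriage',)):
    r=spotter.trace('top',q[0])[0];m=r['pixels']&(d>0);y=P[m]
    print(q,np.histogram(y[:,2],bins=np.arange(0,.1,.005)))
```

```text
0.008 0.016 3361 ((641.62939453125, 5.0174102783203125), (162.81253051757812, 400.7013854980469), 7.713984489440918) [0.6416 0.0211 0.0113]
0.026 0.034 1709 ((617.861083984375, 2.150299072265625), (129.2655792236328, 380.244140625), 7.909323692321777) [0.6473 0.0325 0.0293]
0.034 0.043 278 ((652.07568359375, 0.4445343017578125), (355.3442687988281, 170.05918884277344), 80.42721557617188) [ 0.6129 -0.0391  0.0402]
0.043 0.049 668 ((638.242431640625, 1.511077880859375), (168.54493713378906, 360.9754638671875), 6.062131881713867) [ 0.6369 -0.0227  0.0463]
0.049 0.058 1539 ((640.2021484375, 2.210693359375), (159.98739624023438, 358.7898864746094), 6.970061302185059) [ 0.6703 -0.0365  0.0533]
0.058 0.07 197 ((670.2664794921875, 4.076171875), (318.2232666015625, 162.21673583984375), 71.9686508178711) [ 0.6712 -0.0219  0.0613]
0.08 0.1 44 ((574.3460693359375, -53.92759323120117), (14.68586254119873, 14.764664649963379), 89.11910247802734) [ 0.5743 -0.0538  0.0883]
[[ 0.582 -0.049  0.086]
 [ 0.582 -0.052  0.087]
 [ 0.581 -0.054  0.092]
 [ 0.582 -0.056  0.088]
 [ 0.582 -0.059  0.088]
 [ 0.579
[... 978 characters left out ...]
0.025, 0.03 , 0.035, 0.04 ,
       0.045, 0.05 , 0.055, 0.06 , 0.065, 0.07 , 0.075, 0.08 , 0.085,
       0.09 , 0.095]))
('stop_right',) (array([  0,   5,   9,   7,   3,  25,  19,  13,  38, 163,  66,   5,  18,
        11,   0,   0,   0,   0,   0]), array([0.   , 0.005, 0.01 , 0.015, 0.02 , 0.025, 0.03 , 0.035, 0.04 ,
       0.045, 0.05 , 0.055, 0.06 , 0.065, 0.07 , 0.075, 0.08 , 0.085,
       0.09 , 0.095]))
('carriage',) (array([  0,   1,   2,   4,   7,  15,   7,  38, 278, 281, 836, 469,  51,
         5,   3,   2,   5,  24,  14]), array([0.   , 0.005, 0.01 , 0.015, 0.02 , 0.025, 0.03 , 0.035, 0.04 ,
       0.045, 0.05 , 0.055, 0.06 , 0.065, 0.07 , 0.075, 0.08 , 0.085,
       0.09 , 0.095]))
```

The top view shows the slide at about x 205–365, y 120–187 px. The stops are near (221,157) and (354,145), and the knob is at (310,180). The hex key lies on the base's front strip, the tweezers are at (243,248) and the screwdriver is at (320,248). Next I'll refine the yaw, the stops and the knob.

Run:
```python
from h import *
im=cv2.imread('pics/top0.png');c=cv2.resize(im[105:200,195:375],None,fx=4.4,fy=4.4,interpolation=cv2.INTER_CUBIC);cv2.imwrite('pics/crop0.png',c)
d=np.load('top0.npy');P=cloud('top',d);P[d<=0]=np.nan
x=P.reshape(-1,3);x=x[np.isfinite(x).all(1)]
x=x[(x[:,0]>.5)&(x[:,0]<.8)&(abs(x[:,1])<.25)]
# way/base edges: fit yaw via min-area with trimmed
best=None
for th in np.radians(np.arange(3,13,.1)):
    ex=np.array([np.cos(th),np.sin(th)]);ey=np.array([-np.sin(th),np.cos(th)])
    s=x[(x[:,2]>.02)&(x[:,2]<.07)];h=np.histogram(s[:,:2]@ex,bins=np.arange(.5,.8,.002))[0]
    sc=(np.diff(h.astype(float))**2).sum()
    if best is None or sc>best[0]:best=(sc,th)
th=best[1];print('yaw',np.degrees(th))
ex=np.array([np.cos(th),np.sin(th)]);ey=np.array([-np.sin(th),np.cos(th)])
kn=np.array([.5743,-.0538]);print('knob uv',kn@ex,kn@ey)
u=x[:,:2]@ex;v=x[:,:2]@ey
m=(x[:,2]>.008)&(x[:,2]<.016);print('base u,v',np.percentile(u[m],[.5,1,5,95,99,99.5]).round(3),np.percentile(v[m],[.2,1,99,99.8]).round(3))
m=(x[:,2]>.046)&(x[:,2]<.056)
for a in(.1,),(-1,):
    k=m&((v>.1) if a[0]>0 else (v<-.14)) 
    print('stop',len(u[k]),np.percentile(u[k],[1,5,50,95,99]).round(3),np.percentile(v[k],[1,5,50,95,99]).round(3),(np.histogram(v[k],bins=np.arange(-.3,.3,.004))[0]).nonzero()[0][[0,-1]]*.004-.3)
k=(x[:,2]>.02)&(abs(u-kn@ex-.083)<.02)
# height profile along v on middle line
for a in np.arange(-.22,.24,.004):
    q=k&(v>=a)&(v<a+.004)
    if q.sum():print(round(a+.002,3),q.sum(),np.median(x[q,2]).round(3),end=' | ')
```

```text
yaw 7.0000000000000036
knob uv 0.5634626842124144 -0.12338854687587936
base u,v [0.577 0.578 0.58  0.712 0.716 0.716] [-0.272 -0.27   0.125  0.127]
stop 41 [0.614 0.618 0.649 0.68  0.681] [0.1   0.1   0.102 0.104 0.104] [0.1 0.1]
stop 639 [0.612 0.616 0.652 0.705 0.714] [-0.255 -0.252 -0.163 -0.142 -0.14 ] [-0.256 -0.144]
-0.218 29 0.03 | -0.214 26 0.03 | -0.21 21 0.029 | -0.206 26 0.029 | -0.202 23 0.03 | -0.198 26 0.028 | -0.194 22 0.03 | -0.19 24 0.029 | -0.186 25 0.03 | -0.182 22 0.029 | -0.178 19 0.03 | -0.174 8 0.055 | -0.17 24 0.055 | -0.166 26 0.055 | -0.162 24 0.053 | -0.158 24 0.053 | -0.154 24 0.054 | -0.15 28 0.054 | -0.146 22 0.054 | -0.142 28 0.054 | -0.138 24 0.053 | -0.134 23 0.054 | -0.13 29 0.055 | -0.126 20 0.055 | -0.122 27 0.055 | -0.118 27 0.055 | -0.114 25 0.053 | -0.11 26 0.054 | -0.106 24 0.054 | -0.102 27 0.053 | -0.098 24 0.054 | -0.094 27 0.057 | -0.09 28 0.052 | -0.086 24 0.053 | -0.082 25 0.056 | -0.078 24 0.056 | -0.074 33 0.044 | -0.07 25 0.03 | -0.066 23 0.029 | -0.062 26 0.029 | -0.058 25 0.029 | -0.054 22 0.029 | -0.05 26 0.029 | -0.046 23 0.028 | -0.042 26 0.029 | -0.038 24 0.03 | -0.034 26 0.029 | -0.03 24 0.028 | -0.026 23 0.03 | -0.022 24 0.029 | -0.018 22 0.029 | -0.014 26 0.029 | -0.01 23 0.03 | -0.006 27 0.029 | -0.002 24 0.03 | 0.002 25 0.03 | 0.006 24 0.028 | 0.01 22 0.028 | 0.014 28 0.028 | 0.018 22 0.029 | 0.022 25 0.029 | 0.026 24 0.029 | 0.03 23 0.029 | 0.034 25 0.029 | 0.038 22 0.03 | 0.042 25 0.03 | 0.046 24 0.029 | 0.05 25 0.03 | 0.054 23 0.029 | 0.058 25 0.028 | 0.062 23 0.029 | 0.066 27 0.029 | 0.07 24 0.029 | 0.074 25 0.031 | 0.078 33 0.039 | 0.082 25 0.049 | 0.086 32 0.05 | 0.09 25 0.049 | 0.094 30 0.05 | 0.098 23 0.05 | 0.102 26 0.048 | 0.106 15 0.028 | 0.11 21 0.03 | 0.114 27 0.029 | 0.118 7 0.028 |
```

View pics/crop0.png

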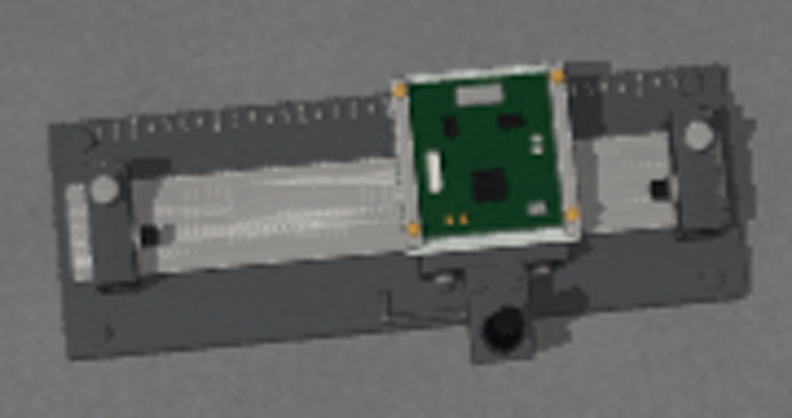

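Run:
```python
from h import *
d=np.load('top0.npy');P=cloud('top',d);P[d<=0]=np.nan
x=P.reshape(-1,3);x=x[np.isfinite(x).all(1)]
x=x[(x[:,0]>.5)&(x[:,0]<.8)&(abs(x[:,1])<.25)]
th=np.radians(7)
for it in range(4):
    ex=np.array([np.cos(th),np.sin(th)]);ey=np.array([-np.sin(th),np.cos(th)])
    u=x[:,:2]@ex;v=x[:,:2]@ey
    # edges of base: front: min u per v-bin of z in base; 
    fs=[]
    for sel,side in(((x[:,2]>.008)&(x[:,2]<.016),0),((x[:,2]>.008)&(x[:,2]<.016),1),((x[:,2]>.026)&(x[:,2]<.033),0),((x[:,2]>.026)&(x[:,2]<.033),1)):
        pts=[]
        for a in np.arange(-.25,.11,.006):
            q=sel&(v>=a)&(v<a+.006)&(u>.57)
            if q.sum()>5:pts.append((a+.003,np.sort(u[q])[1 if side==0 else -2]))
        pts=np.array(pts);med=np.median(pts[:,1]);pts=pts[abs(pts[:,1]-med)<.012]
        f=np.polyfit(pts[:,0],pts[:,1],1);fs.append(f[0]);print(f.round(4),len(pts),end=' ; ')
    print(np.degrees(th)); th-=np.arctan(np.median(fs))
ex=np.array([np.cos(th),np.sin(th)]);ey=np.array([-np.sin(th),np.cos(th)])
u=x[:,:2]@ex;v=x[:,:2]@ey
kn=np.array([.5743,-.0538]);kv=kn@ey;print('knob',kn@ex,kv)
k=(x[:,2]>.02)&(abs(u-kn@ex-.07)<.012)
for r in((-.29,-.15),(.05,.13)):
  for a in np.arange(r[0],r[1],.003):
    q=k&(v>=a)&(v<a+.003)
    if q.sum():print(round(a+.0015-kv,4),np.median(x[q,2]).round(3),end=' | ')
  print()
```

```text
[-0.0014  0.579 ] 55 ; [2.000e-04 7.149e-01] 43 ; [-0.0015  0.621 ] 38 ; [-5.00e-04  6.73e-01] 38 ; 7.0
[-0.0006  0.579 ] 55 ; [0.0008 0.715 ] 43 ; [-1.000e-04  6.208e-01] 37 ; [-0.0013  0.6733] 37 ; 7.054571892640564
[2.000e-04 5.789e-01] 55 ; [6.000e-04 7.148e-01] 43 ; [-2.000e-04  6.208e-01] 37 ; [-0.0013  0.6732] 37 ; 7.074748702338383
[2.000e-04 5.789e-01] 55 ; [6.000e-04 7.148e-01] 43 ; [-2.000e-04  6.208e-01] 37 ; [-0.0013  0.6732] 37 ; 7.074815487801335
knob 0.563301085847947 -0.12412419861785147
-0.1404 0.027 | -0.1374 0.031 | -0.1314 0.048 | -0.1284 0.048 | -0.1254 0.047 | -0.1224 0.048 | -0.1194 0.05 | -0.1164 0.049 | -0.1134 0.05 | -0.1104 0.047 | -0.1074 0.044 | -0.1044 0.033 | -0.1014 0.039 | -0.0984 0.041 | -0.0954 0.03 | -0.0924 0.031 | -0.0894 0.03 | -0.0864 0.029 | -0.0834 0.029 | -0.0804 0.03 | -0.0774 0.029 | -0.0744 0.029 | -0.0714 0.029 | -0.0684 0.029 | -0.0654 0.028 | -0.0624 0.03 | -0.0594 0.029 | -0.0564 0.03 | -0.0534 0.029 | -0.0504 0.053 | -0.0474 0.058 | -0.0444 0.055 | -0.0414 0.056 | -0.0384 0.054 | -0.0354 0.053 | -0.0324 0.053 | -0.0294 0.054 | -0.0264 0.054 | 
0.1756 0.03 | 0.1786 0.029 | 0.1816 0.028 | 0.1846 0.029 | 0.1876 0.029 | 0.1906 0.03 | 0.1936 0.03 | 0.1966 0.033 | 0.1996 0.031 | 0.2026 0.045 | 0.2056 0.05 | 0.2086 0.049 | 0.2116 0.048 | 0.2146 0.047 | 0.2176 0.047 | 0.2206 0.05 | 0.2236 0.048 | 0.2266 0.049 | 0.2296 0.027 | 0.2326 0.029 | 0.2356 0.03 | 0.2386 0.029 | 0.2416 0.028 |
```

jog_arm([
  [[0,0,0,0,0,0.962],[0.866,-0.75,0.145,0,0,0],[0.866,-0.75,0.145,0,0,0],[0.866,-0.75,0.145,0,0,0],[0.866,-0.75,0.145,0,0,0],[0.866,-0.75,0.145,0,0,0],[0.866,-0.75,0.145,0,0,0],[0.866,-0.75,0.145,0,0,0],[0.866,-0.75,0.145,0,0,0],[0.866,-0.75,0.145,0,0,0]],
], grip=1)

```text
time_s: 1.75
position: [0.4227, -0.2225, 0.1791]
tool_rot: [[0.992, 0.123, 0.0], [0.123, -0.992, -0.0], [0.0, 0.001, -1.0]]
ft_force: [0.8, -0.1, 0.4]
grip_width: 0.0854
```

jog_arm([
  [[0.86,-0.744,0.3,0,0,0],[0.86,-0.744,0.3,0,0,0],[0.86,-0.744,0.3,0,0,0],[0.86,-0.744,0.3,0,0,0],[0.86,-0.744,0.3,0,0,0],[0,0,0,0,0,0]],
])

```text
time_s: 2.35
position: [0.5757, -0.0512, 0.1173]
tool_rot: [[0.992, 0.128, -0.001], [0.128, -0.992, 0.001], [-0.001, -0.002, -1.0]]
ft_force: [-0.7, 0.1, -0.3]
grip_width: 0.0857
```

jog_arm([
  [[-0.02,0.05,0.4,0,0,0],[0,0,0.6,0,0,0],[0,0,0.6,0,0,0],[0,0,0,0,0,0]],
])

```text
time_s: 2.75
position: [0.5718, -0.0573, 0.0527]
tool_rot: [[0.992, 0.123, -0.005], [0.123, -0.992, 0.002], [-0.005, -0.002, -1.0]]
ft_force: [-0.7, -0.4, 0.2]
grip_width: 0.0854
```

jog_arm([
  [[0,0,0,0,0,0],[0,0,0,0,0,0],[0,0,0,0,0,0],[0,0,0,0,0,0],[0,0,0,0,0,0]],
], grip=-1, squeeze=40)

```text
time_s: 3.25
position: [0.5737, -0.0573, 0.0559]
tool_rot: [[0.992, 0.123, 0.001], [0.123, -0.992, -0.0], [0.001, 0.0, -1.0]]
ft_force: [-2.3, 0.8, 4.5]
grip_width: 0.0171
```

jog_arm([
  [[0,-0.05,0,0,0,0],[0,-0.1,0,0,0,0],[0,-0.1,0,0,0,0],[0,-0.1,0,0,0,0],[0,-0.1,0,0,0,0]],
])

```text
time_s: 3.75
position: [0.5715, -0.0396, 0.0559]
tool_rot: [[0.992, 0.123, 0.001], [0.123, -0.992, -0.001], [0.001, 0.001, -1.0]]
ft_force: [-2.2, -1.7, 6.0]
grip_width: 0.0168
```

jog_arm([
  [[0,-0.1,0,0,0,0],[0,-0.1,0,0,0,0],[0,-0.1,0,0,0,0]],
])

```text
time_s: 4.05
position: [0.57, -0.0276, 0.0559]
tool_rot: [[0.992, 0.123, 0.001], [0.123, -0.992, -0.001], [0.001, 0.001, -1.0]]
ft_force: [-1.4, -2.5, 5.6]
grip_width: 0.0169
```

jog_arm([
  [[0,-0.1,0,0,0,0],[0,-0.1,0,0,0,0],[0,-0.1,0,0,0,0]],
])

```text
time_s: 4.35
position: [0.5686, -0.0161, 0.0559]
tool_rot: [[0.992, 0.123, 0.001], [0.123, -0.992, -0.002], [0.001, 0.002, -1.0]]
ft_force: [-0.8, -6.3, 5.3]
grip_width: 0.0168
```

jog_arm([
  [[0,-0.1,0,0,0,0]],
])

```text
time_s: 4.45
position: [0.5682, -0.0126, 0.0559]
tool_rot: [[0.992, 0.123, 0.001], [0.123, -0.992, -0.002], [0.001, 0.003, -1.0]]
ft_force: [-1.8, -7.7, 5.1]
grip_width: 0.017
```

jog_arm([
  [[0,-0.1,0,0,0,0]],
])

```text
time_s: 4.55
position: [0.5677, -0.0088, 0.0559]
tool_rot: [[0.992, 0.123, 0.001], [0.123, -0.992, -0.003], [0.001, 0.003, -1.0]]
ft_force: [-1.8, -7.5, 5.4]
grip_width: 0.0169
```

jog_arm([
  [[0,-0.1,0,0,0,0]],
])

```text
time_s: 4.65
position: [0.5672, -0.0047, 0.0559]
tool_rot: [[0.992, 0.123, 0.001], [0.123, -0.992, -0.002], [0.001, 0.002, -1.0]]
ft_force: [-0.9, -4.5, 4.6]
grip_width: 0.0167
```

jog_arm([
  [[0,-0.1,0,0,0,0]],
])

```text
time_s: 4.75
position: [0.5667, -0.0003, 0.0559]
tool_rot: [[0.992, 0.123, 0.001], [0.123, -0.992, -0.001], [0.001, 0.001, -1.0]]
ft_force: [-2.1, -1.9, 5.4]
grip_width: 0.0169
```

jog_arm([
  [[0,-0.1,0,0,0,0]],
])

```text
time_s: 4.85
position: [0.5662, 0.004, 0.0559]
tool_rot: [[0.992, 0.123, 0.001], [0.123, -0.992, -0.001], [0.001, 0.001, -1.0]]
ft_force: [-0.3, -0.9, 5.3]
grip_width: 0.0166
```

jog_arm([
  [[0,-0.1,0,0,0,0]],
])

```text
time_s: 4.95
position: [0.5656, 0.0081, 0.0559]
tool_rot: [[0.992, 0.123, 0.001], [0.123, -0.992, -0.001], [0.001, 0.001, -1.0]]
ft_force: [-1.2, -1.2, 5.6]
grip_width: 0.0168
```

jog_arm([
  [[0,-0.1,0,0,0,0],[0,-0.1,0,0,0,0],[0,-0.1,0,0,0,0],[0,-0.1,0,0,0,0],[0,-0.1,0,0,0,0],[0,-0.1,0,0,0,0],[0,-0.1,0,0,0,0],[0,-0.1,0,0,0,0],[0,-0.1,0,0,0,0],[0,-0.1,0,0,0,0]],
])

```text
time_s: 5.95
position: [0.5608, 0.0479, 0.0559]
tool_rot: [[0.992, 0.123, 0.002], [0.123, -0.992, -0.001], [0.002, 0.001, -1.0]]
ft_force: [-0.7, -2.2, 5.6]
grip_width: 0.0169
```

jog_arm([
  [[0,-0.1,0,0,0,0],[0,-0.1,0,0,0,0],[0,-0.1,0,0,0,0],[0,-0.1,0,0,0,0],[0,-0.1,0,0,0,0],[0,-0.08,0,0,0,0],[0,-0.05,0,0,0,0]],
])

```text
time_s: 6.65
position: [0.5578, 0.073, 0.0559]
tool_rot: [[0.992, 0.123, 0.002], [0.123, -0.992, -0.0], [0.002, 0.001, -1.0]]
ft_force: [-0.6, -1.0, 5.4]
grip_width: 0.0169
```

jog_arm([
  [[0,-0.05,0,0,0,0],[0,-0.05,0,0,0,0],[0,-0.05,0,0,0,0],[0,-0.05,0,0,0,0],[0,-0.05,0,0,0,0]],
])

```text
time_s: 7.15
position: [0.5566, 0.0828, 0.0559]
tool_rot: [[0.992, 0.123, 0.002], [0.123, -0.992, -0.0], [0.002, 0.001, -1.0]]
ft_force: [-1.5, -1.5, 4.6]
grip_width: 0.017
```

jog_arm([
  [[0,-0.03,0,0,0,0],[0,-0.03,0,0,0,0]],
])

```text
time_s: 7.35
position: [0.5563, 0.0852, 0.0559]
tool_rot: [[0.992, 0.123, 0.002], [0.123, -0.992, -0.0], [0.002, 0.001, -1.0]]
ft_force: [-0.4, -1.1, 5.7]
grip_width: 0.0172
```

jog_arm([
  [[0,-0.03,0,0,0,0],[0,-0.03,0,0,0,0]],
])

```text
time_s: 7.55
position: [0.556, 0.0875, 0.0559]
tool_rot: [[0.992, 0.123, 0.002], [0.123, -0.992, -0.0], [0.002, 0.001, -1.0]]
ft_force: [-1.2, -2.0, 4.7]
grip_width: 0.0166
```

jog_arm([
  [[0,-0.03,0,0,0,0],[0,-0.02,0,0,0,0]],
])

```text
time_s: 7.75
position: [0.5557, 0.0895, 0.0559]
tool_rot: [[0.992, 0.123, 0.002], [0.123, -0.992, -0.0], [0.002, 0.001, -1.0]]
ft_force: [-0.7, -0.3, 5.7]
grip_width: 0.0171
```

jog_arm([
  [[0,-0.03,0,0,0,0],[0,-0.02,0,0,0,0]],
])

```text
time_s: 7.95
position: [0.5555, 0.0915, 0.0559]
tool_rot: [[0.992, 0.123, 0.002], [0.123, -0.992, -0.0], [0.002, 0.001, -1.0]]
ft_force: [-0.6, -0.2, 6.0]
grip_width: 0.0166
```

jog_arm([
  [[0,-0.02,0,0,0,0],[0,-0.02,0,0,0,0]],
])

```text
time_s: 8.15
position: [0.5553, 0.0931, 0.0559]
tool_rot: [[0.992, 0.123, 0.002], [0.123, -0.992, -0.0], [0.002, 0.001, -1.0]]
ft_force: [0.1, -1.5, 5.1]
grip_width: 0.0167
```

jog_arm([
  [[0,-0.02,0,0,0,0],[0,-0.02,0,0,0,0]],
])

```text
time_s: 8.35
position: [0.5552, 0.0945, 0.0559]
tool_rot: [[0.992, 0.123, 0.002], [0.123, -0.992, -0.001], [0.002, 0.001, -1.0]]
ft_force: [-0.5, -3.8, 5.0]
grip_width: 0.0167
```

jog_arm([
  [[0,-0.02,0,0,0,0],[0,-0.02,0,0,0,0],[0,0,0,0,0,0]],
])

```text
time_s: 8.65
position: [0.555, 0.0956, 0.0559]
tool_rot: [[0.992, 0.123, 0.002], [0.123, -0.992, -0.001], [0.002, 0.002, -1.0]]
ft_force: [-1.0, -4.8, 4.1]
grip_width: 0.0169
```

jog_arm([
  [[0,-0.015,0,0,0,0],[0,0,0,0,0,0],[0,0,0,0,0,0]],
])

```text
time_s: 8.95
position: [0.5549, 0.096, 0.0559]
tool_rot: [[0.992, 0.123, 0.002], [0.123, -0.992, -0.002], [0.002, 0.002, -1.0]]
ft_force: [-0.0, -5.9, 4.6]
grip_width: 0.0167
```

jog_arm([
  [[0,-0.02,0,0,0,0],[0,0,0,0,0,0],[0,0,0,0,0,0],[0,0,0,0,0,0]],
])

```text
time_s: 9.35
position: [0.5549, 0.0966, 0.0559]
tool_rot: [[0.992, 0.123, 0.002], [0.123, -0.992, -0.002], [0.002, 0.002, -1.0]]
ft_force: [-0.7, -7.2, 5.5]
grip_width: 0.0176
```

jog_arm([
  [[0,0.03,0,0,0,0],[0,0.08,0,0,0,0],[0,0.12,0,0,0,0],[0,0.12,0,0,0,0],[0,0.12,0,0,0,0],[0,0.12,0,0,0,0],[0,0.12,0,0,0,0],[0,0.12,0,0,0,0],[0,0.12,0,0,0,0],[0,0.12,0,0,0,0]],
])

```text
time_s: 10.35
position: [0.5599, 0.0554, 0.0559]
tool_rot: [[0.992, 0.123, 0.002], [0.123, -0.992, 0.0], [0.002, -0.0, -1.0]]
ft_force: [-1.0, 2.1, 5.1]
grip_width: 0.0166
```

jog_arm([
  [[0,0.12,0,0,0,0],[0,0.12,0,0,0,0],[0,0.12,0,0,0,0],[0,0.12,0,0,0,0],[0,0.12,0,0,0,0],[0,0.12,0,0,0,0],[0,0.12,0,0,0,0],[0,0.1,0,0,0,0],[0,0.08,0,0,0,0],[0,0.05,0,0,0,0]],
])

```text
time_s: 11.35
position: [0.5651, 0.0128, 0.0559]
tool_rot: [[0.992, 0.123, 0.001], [0.123, -0.992, 0.0], [0.001, 0.0, -1.0]]
ft_force: [-0.5, 2.2, 6.2]
grip_width: 0.0167
```

jog_arm([
  [[0,0.05,0,0,0,0],[0,0.05,0,0,0,0],[0,0.05,0,0,0,0]],
])

```text
time_s: 11.65
position: [0.5658, 0.007, 0.0559]
tool_rot: [[0.992, 0.123, 0.001], [0.123, -0.992, 0.0], [0.001, 0.0, -1.0]]
ft_force: [-1.7, 0.9, 6.2]
grip_width: 0.017
```

jog_arm([
  [[0,0.05,0,0,0,0]],
])

```text
time_s: 11.75
position: [0.566, 0.005, 0.0559]
tool_rot: [[0.992, 0.123, 0.001], [0.123, -0.992, 0.0], [0.001, 0.0, -1.0]]
ft_force: [-1.1, 1.6, 6.0]
grip_width: 0.017
```

jog_arm([
  [[0,0.05,0,0,0,0]],
])

```text
time_s: 11.85
position: [0.5663, 0.003, 0.0559]
tool_rot: [[0.992, 0.123, 0.001], [0.123, -0.992, 0.0], [0.001, 0.0, -1.0]]
ft_force: [-1.3, 0.6, 6.1]
grip_width: 0.0171
```

jog_arm([
  [[0,0.05,0,0,0,0]],
])

```text
time_s: 11.95
position: [0.5665, 0.001, 0.0559]
tool_rot: [[0.992, 0.123, 0.001], [0.123, -0.992, 0.0], [0.001, 0.0, -1.0]]
ft_force: [-1.6, 1.8, 6.6]
grip_width: 0.0165
```

jog_arm([
  [[0,0.05,0,0,0,0]],
])

```text
time_s: 12.05
position: [0.5667, -0.0007, 0.0559]
tool_rot: [[0.992, 0.123, 0.001], [0.123, -0.992, 0.001], [0.001, -0.0, -1.0]]
ft_force: [-1.2, 4.6, 6.3]
grip_width: 0.0169
```

jog_arm([
  [[0,0.05,0,0,0,0]],
])

```text
time_s: 12.15
position: [0.5669, -0.0023, 0.0559]
tool_rot: [[0.992, 0.123, 0.001], [0.123, -0.992, 0.001], [0.001, -0.001, -1.0]]
ft_force: [-1.0, 5.5, 6.5]
grip_width: 0.0169
```

jog_arm([
  [[0,0.05,0,0,0,0]],
])

```text
time_s: 12.25
position: [0.5671, -0.004, 0.0559]
tool_rot: [[0.992, 0.123, 0.001], [0.123, -0.992, 0.002], [0.001, -0.001, -1.0]]
ft_force: [-1.3, 7.3, 5.6]
grip_width: 0.0172
```

jog_arm([
  [[0,0.05,0,0,0,0]],
])

```text
time_s: 12.35
position: [0.5673, -0.0058, 0.0559]
tool_rot: [[0.992, 0.123, 0.001], [0.123, -0.992, 0.002], [0.001, -0.002, -1.0]]
ft_force: [-0.9, 7.3, 6.5]
grip_width: 0.0171
```

jog_arm([
  [[0,0.05,0,0,0,0]],
])

```text
time_s: 12.45
position: [0.5675, -0.0078, 0.0559]
tool_rot: [[0.992, 0.123, 0.001], [0.123, -0.992, 0.002], [0.001, -0.002, -1.0]]
ft_force: [-0.7, 7.0, 7.6]
grip_width: 0.0173
```

jog_arm([
  [[0,0.05,0,0,0,0]],
])

```text
time_s: 12.55
position: [0.5678, -0.0098, 0.0558]
tool_rot: [[0.992, 0.123, 0.001], [0.123, -0.992, 0.002], [0.001, -0.002, -1.0]]
ft_force: [-1.0, 5.8, 7.1]
grip_width: 0.0166
```

jog_arm([
  [[0,0.05,0,0,0,0]],
])

```text
time_s: 12.65
position: [0.5681, -0.012, 0.0559]
tool_rot: [[0.992, 0.124, 0.001], [0.124, -0.992, 0.001], [0.001, -0.001, -1.0]]
ft_force: [-2.2, 4.9, 7.0]
grip_width: 0.0169
```

jog_arm([
  [[0,0.05,0,0,0,0]],
])

```text
time_s: 12.75
position: [0.5683, -0.0142, 0.0559]
tool_rot: [[0.992, 0.124, 0.001], [0.124, -0.992, 0.001], [0.001, -0.001, -1.0]]
ft_force: [-1.2, 2.9, 6.6]
grip_width: 0.0169
```

jog_arm([
  [[0,0.05,0,0,0,0]],
])

```text
time_s: 12.85
position: [0.5686, -0.0164, 0.0559]
tool_rot: [[0.992, 0.123, 0.001], [0.123, -0.992, 0.001], [0.001, -0.001, -1.0]]
ft_force: [-1.1, 3.3, 6.8]
grip_width: 0.0169
```

jog_arm([
  [[0,0.05,0,0,0,0]],
])

```text
time_s: 12.95
position: [0.5689, -0.0186, 0.0559]
tool_rot: [[0.992, 0.123, 0.001], [0.123, -0.992, 0.0], [0.001, -0.0, -1.0]]
ft_force: [-1.9, 1.9, 5.9]
grip_width: 0.017
```

jog_arm([
  [[0,0.05,0,0,0,0]],
])

```text
time_s: 13.05
position: [0.5692, -0.0207, 0.0559]
tool_rot: [[0.992, 0.123, 0.001], [0.123, -0.992, 0.0], [0.001, 0.0, -1.0]]
ft_force: [-2.0, 1.0, 5.6]
grip_width: 0.0168
```

jog_arm([
  [[0,0.05,0,0,0,0]],
])

```text
time_s: 13.15
position: [0.5695, -0.0228, 0.0559]
tool_rot: [[0.992, 0.123, 0.001], [0.123, -0.992, 0.0], [0.001, 0.0, -1.0]]
ft_force: [-1.7, 1.7, 6.0]
grip_width: 0.0167
```

jog_arm([
  [[0,0.05,0,0,0,0]],
])

```text
time_s: 13.25
position: [0.5697, -0.0248, 0.0559]
tool_rot: [[0.992, 0.123, 0.001], [0.123, -0.992, 0.0], [0.001, 0.0, -1.0]]
ft_force: [-1.9, 2.3, 6.1]
grip_width: 0.0166
```

jog_arm([
  [[0,0.12,0,0,0,0],[0,0.12,0,0,0,0],[0,0.12,0,0,0,0],[0,0.12,0,0,0,0],[0,0.12,0,0,0,0],[0,0.12,0,0,0,0],[0,0.12,0,0,0,0],[0,0.12,0,0,0,0],[0,0.12,0,0,0,0],[0,0.12,0,0,0,0]],
])

```text
time_s: 14.25
position: [0.5755, -0.0725, 0.0559]
tool_rot: [[0.992, 0.123, 0.001], [0.123, -0.992, -0.0], [0.001, 0.0, -1.0]]
ft_force: [-2.1, 0.9, 5.6]
grip_width: 0.0167
```

jog_arm([
  [[0,0.1,0,0,0,0],[0,0.1,0,0,0,0],[0,0.1,0,0,0,0],[0,0.08,0,0,0,0],[0,0.05,0,0,0,0],[0,0.05,0,0,0,0],[0,0.03,0,0,0,0]],
])

```text
time_s: 14.95
position: [0.578, -0.0928, 0.0559]
tool_rot: [[0.992, 0.123, 0.001], [0.123, -0.992, -0.0], [0.001, 0.0, -1.0]]
ft_force: [-1.5, 1.6, 6.7]
grip_width: 0.0165
```

jog_arm([
  [[0,0.03,0,0,0,0],[0,0.03,0,0,0,0]],
])

```text
time_s: 15.15
position: [0.5783, -0.095, 0.0559]
tool_rot: [[0.992, 0.123, 0.001], [0.123, -0.992, -0.0], [0.001, 0.0, -1.0]]
ft_force: [-1.8, 1.5, 6.6]
grip_width: 0.017
```

jog_arm([
  [[0,0.03,0,0,0,0],[0,0.03,0,0,0,0],[0,0.03,0,0,0,0]],
])

```text
time_s: 15.45
position: [0.5787, -0.0986, 0.0559]
tool_rot: [[0.992, 0.123, 0.001], [0.123, -0.992, -0.0], [0.0, 0.0, -1.0]]
ft_force: [-1.5, 0.1, 6.7]
grip_width: 0.017
```

jog_arm([
  [[0,0.03,0,0,0,0],[0,0.02,0,0,0,0]],
])

```text
time_s: 15.65
position: [0.5789, -0.1007, 0.0559]
tool_rot: [[0.992, 0.123, 0.001], [0.123, -0.992, -0.0], [0.001, 0.0, -1.0]]
ft_force: [-1.8, 1.5, 6.8]
grip_width: 0.0168
```

jog_arm([
  [[0,0.02,0,0,0,0],[0,0.02,0,0,0,0]],
])

```text
time_s: 15.85
position: [0.5791, -0.1022, 0.0559]
tool_rot: [[0.992, 0.123, 0.001], [0.123, -0.992, -0.0], [0.001, 0.0, -1.0]]
ft_force: [-2.0, 1.7, 7.4]
grip_width: 0.0169
```

jog_arm([
  [[0,0.02,0,0,0,0],[0,0.02,0,0,0,0]],
])

```text
time_s: 16.05
position: [0.5793, -0.1037, 0.0559]
tool_rot: [[0.992, 0.123, 0.001], [0.123, -0.992, -0.0], [0.001, 0.0, -1.0]]
ft_force: [-3.4, 1.2, 5.9]
grip_width: 0.0169
```

jog_arm([
  [[0,0.02,0,0,0,0],[0,0.02,0,0,0,0]],
])

```text
time_s: 16.25
position: [0.5795, -0.1053, 0.0559]
tool_rot: [[0.992, 0.123, 0.0], [0.123, -0.992, -0.0], [0.0, 0.0, -1.0]]
ft_force: [-2.6, 1.9, 6.7]
grip_width: 0.0169
```

jog_arm([
  [[0,0.02,0,0,0,0],[0,0.02,0,0,0,0]],
])

```text
time_s: 16.45
position: [0.5796, -0.1064, 0.0559]
tool_rot: [[0.992, 0.123, 0.0], [0.123, -0.992, 0.001], [0.0, -0.001, -1.0]]
ft_force: [-2.6, 3.9, 7.4]
grip_width: 0.0167
```

Contact with the right buffer has begun. I'll press about 2 mm more and hold.

jog_arm([
  [[0,0.02,0,0,0,0],[0,0.02,0,0,0,0],[0,0,0,0,0,0]],
])

```text
time_s: 16.75
position: [0.5798, -0.1076, 0.0559]
tool_rot: [[0.992, 0.123, 0.0], [0.123, -0.992, 0.001], [0.0, -0.001, -1.0]]
ft_force: [-2.4, 6.2, 8.2]
grip_width: 0.0168
```

jog_arm([
  [[0,0.025,0,0,0,0],[0,0,0,0,0,0],[0,0,0,0,0,0],[0,0,0,0,0,0]],
])

```text
time_s: 17.15
position: [0.5798, -0.1082, 0.0559]
tool_rot: [[0.992, 0.124, 0.0], [0.124, -0.992, 0.002], [0.0, -0.002, -1.0]]
ft_force: [-2.4, 7.5, 7.6]
grip_width: 0.0168
```

jog_arm([
  [[0,-0.03,0,0,0,0],[0,-0.08,0,0,0,0],[0,-0.12,0,0,0,0],[0,-0.12,0,0,0,0],[0,-0.12,0,0,0,0],[0,-0.12,0,0,0,0],[0,-0.12,0,0,0,0],[0,-0.12,0,0,0,0],[0,-0.12,0,0,0,0],[0,-0.12,0,0,0,0]],
])

```text
time_s: 18.15
position: [0.5749, -0.0674, 0.0559]
tool_rot: [[0.992, 0.123, 0.001], [0.123, -0.992, -0.001], [0.001, 0.001, -1.0]]
ft_force: [-1.5, -2.1, 6.2]
grip_width: 0.017
```

jog_arm([
  [[0,-0.12,0,0,0,0],[0,-0.12,0,0,0,0],[0,-0.12,0,0,0,0],[0,-0.12,0,0,0,0],[0,-0.12,0,0,0,0],[0,-0.12,0,0,0,0],[0,-0.1,0,0,0,0],[0,-0.08,0,0,0,0],[0,-0.05,0,0,0,0]],
])

```text
time_s: 19.05
position: [0.5703, -0.0295, 0.0559]
tool_rot: [[0.992, 0.123, 0.001], [0.123, -0.992, -0.001], [0.001, 0.001, -1.0]]
ft_force: [-2.0, -1.0, 6.4]
grip_width: 0.0173
```

jog_arm([
  [[0,-0.05,0,0,0,0],[0,-0.05,0,0,0,0],[0,-0.05,0,0,0,0]],
])

```text
time_s: 19.35
position: [0.5696, -0.0237, 0.0559]
tool_rot: [[0.992, 0.123, 0.001], [0.123, -0.992, -0.001], [0.001, 0.001, -1.0]]
ft_force: [-1.6, -1.3, 5.4]
grip_width: 0.0167
```

jog_arm([
  [[0,-0.05,0,0,0,0]],
])

```text
time_s: 19.45
position: [0.5693, -0.0217, 0.0559]
tool_rot: [[0.992, 0.123, 0.001], [0.123, -0.992, -0.001], [0.001, 0.001, -1.0]]
ft_force: [-1.9, -0.3, 5.9]
grip_width: 0.0168
```

jog_arm([
  [[0,-0.05,0,0,0,0]],
])

```text
time_s: 19.55
position: [0.5691, -0.0197, 0.0559]
tool_rot: [[0.992, 0.123, 0.001], [0.123, -0.992, -0.001], [0.001, 0.001, -1.0]]
ft_force: [-1.7, -0.7, 5.7]
grip_width: 0.0168
```

jog_arm([
  [[0,-0.05,0,0,0,0]],
])

```text
time_s: 19.65
position: [0.5688, -0.0179, 0.0559]
tool_rot: [[0.992, 0.123, 0.001], [0.123, -0.992, -0.001], [0.001, 0.001, -1.0]]
ft_force: [-1.2, -3.9, 5.1]
grip_width: 0.0166
```

jog_arm([
  [[0,-0.05,0,0,0,0]],
])

```text
time_s: 19.75
position: [0.5686, -0.0163, 0.0559]
tool_rot: [[0.992, 0.123, 0.001], [0.123, -0.992, -0.002], [0.001, 0.002, -1.0]]
ft_force: [-1.0, -5.7, 5.3]
grip_width: 0.0169
```

jog_arm([
  [[0,-0.05,0,0,0,0]],
])

```text
time_s: 19.85
position: [0.5685, -0.0146, 0.0559]
tool_rot: [[0.992, 0.123, 0.001], [0.123, -0.992, -0.002], [0.001, 0.002, -1.0]]
ft_force: [-2.4, -6.7, 4.8]
grip_width: 0.017
```

jog_arm([
  [[0,-0.05,0,0,0,0]],
])

```text
time_s: 19.95
position: [0.5682, -0.0129, 0.0559]
tool_rot: [[0.992, 0.123, 0.001], [0.123, -0.992, -0.003], [0.001, 0.003, -1.0]]
ft_force: [-1.7, -8.4, 4.8]
grip_width: 0.0172
```

jog_arm([
  [[0,-0.05,0,0,0,0]],
])

```text
time_s: 20.05
position: [0.568, -0.0109, 0.0559]
tool_rot: [[0.992, 0.123, 0.001], [0.123, -0.992, -0.003], [0.001, 0.003, -1.0]]
ft_force: [-2.0, -7.7, 5.0]
grip_width: 0.0166
```

jog_arm([
  [[0,-0.05,0,0,0,0]],
])

```text
time_s: 20.15
position: [0.5677, -0.0089, 0.0559]
tool_rot: [[0.992, 0.123, 0.001], [0.123, -0.992, -0.002], [0.001, 0.003, -1.0]]
ft_force: [-2.3, -6.2, 4.5]
grip_width: 0.0166
```

jog_arm([
  [[0,-0.05,0,0,0,0]],
])

```text
time_s: 20.25
position: [0.5675, -0.0068, 0.0559]
tool_rot: [[0.992, 0.123, 0.001], [0.123, -0.992, -0.002], [0.001, 0.002, -1.0]]
ft_force: [-2.2, -6.1, 5.0]
grip_width: 0.0173
```

jog_arm([
  [[0,-0.05,0,0,0,0]],
])

```text
time_s: 20.35
position: [0.5672, -0.0046, 0.0559]
tool_rot: [[0.992, 0.123, 0.001], [0.123, -0.992, -0.002], [0.001, 0.002, -1.0]]
ft_force: [-1.0, -4.5, 5.5]
grip_width: 0.0165
```

jog_arm([
  [[0,-0.05,0,0,0,0]],
])

```text
time_s: 20.45
position: [0.5669, -0.0024, 0.0559]
tool_rot: [[0.992, 0.123, 0.001], [0.123, -0.992, -0.001], [0.001, 0.002, -1.0]]
ft_force: [-1.6, -3.2, 5.4]
grip_width: 0.0169
```

jog_arm([
  [[0,-0.05,0,0,0,0]],
])

```text
time_s: 20.55
position: [0.5667, -0.0002, 0.0559]
tool_rot: [[0.992, 0.123, 0.001], [0.123, -0.992, -0.001], [0.001, 0.001, -1.0]]
ft_force: [-1.9, -2.3, 4.8]
grip_width: 0.0163
```

jog_arm([
  [[0,-0.05,0,0,0,0]],
])

```text
time_s: 20.65
position: [0.5664, 0.002, 0.0559]
tool_rot: [[0.992, 0.123, 0.001], [0.123, -0.992, -0.001], [0.001, 0.001, -1.0]]
ft_force: [-1.5, -1.2, 5.0]
grip_width: 0.0167
```

jog_arm([
  [[0,0.05,0,0,0,0],[0,0.05,0,0,0,0],[0,0.05,0,0,0,0],[0,0.05,0,0,0,0],[0,0.04,0,0,0,0],[0,0.03,0,0,0,0],[0,0,0,0,0,0],[0,0,0,0,0,0]],
])

```text
time_s: 21.45
position: [0.5676, -0.0078, 0.0559]
tool_rot: [[0.992, 0.123, 0.001], [0.123, -0.992, 0.001], [0.001, -0.001, -1.0]]
ft_force: [-1.9, 2.9, 6.5]
grip_width: 0.0173
```

jog_arm([
  [[0,0.03,0,0,0,0],[0,0,0,0,0,0],[0,0,0,0,0,0]],
])

```text
time_s: 21.75
position: [0.5677, -0.009, 0.0559]
tool_rot: [[0.992, 0.123, 0.001], [0.123, -0.992, 0.001], [0.001, -0.001, -1.0]]
ft_force: [-2.0, 3.6, 6.6]
grip_width: 0.017
```

jog_arm([
  [[0,-0.008,0,0,0,0],[0,0,0,0,0,0],[0,0,0,0,0,0]],
])

```text
time_s: 22.05
position: [0.5677, -0.009, 0.0559]
tool_rot: [[0.992, 0.123, 0.001], [0.123, -0.992, 0.0], [0.001, -0.0, -1.0]]
ft_force: [-1.4, 1.0, 6.0]
grip_width: 0.0171
```

jog_arm([
  [[0,0,0,0,0,0],[0,0,0,0,0,0],[0,0,0,0,0,0],[0,0,0,0,0,0],[0,0,0,0,0,0],[0,0,0,0,0,0],[0,0,0,0,0,0]],
], grip=1)

```text
time_s: 22.75
position: [0.5675, -0.0093, 0.0551]
tool_rot: [[0.992, 0.123, -0.0], [0.123, -0.992, 0.0], [-0.0, -0.0, -1.0]]
ft_force: [0.5, -0.7, -0.5]
grip_width: 0.0857
```

Now I'll raise straight up and look.

jog_arm([
  [[0,0,-0.3,0,0,0],[0,0,-0.7,0,0,0],[0,0,-0.7,0,0,0],[0,0,-0.7,0,0,0],[0,0,-0.7,0,0,0],[-0.8,0,-0.3,0,0,0],[-0.8,0,0,0,0,0],[-0.8,0,0,0,0,0],[-0.4,0,0,0,0,0],[0,0,0,0,0,0]],
])

```text
time_s: 23.75
position: [0.455, -0.0231, 0.1923]
tool_rot: [[0.992, 0.122, 0.001], [0.122, -0.992, -0.0], [0.001, 0.0, -1.0]]
ft_force: [0.8, 0.2, 0.2]
grip_width: 0.0853
```

Run:
```python
from h import *
im,d=vision.get_image('top');im2,d2=vision.get_image('scene')
cv2.imwrite('pics/top1.png',im[...,::-1]);cv2.imwrite('pics/scene1.png',im2[...,::-1])
for n,dd in(('top',d),('scene',d2)):
    P=cloud(n,dd);m=(dd>0)&(abs(P[...,2]-.088)<.006)&(P[...,0]>.54)&(P[...,0]<.6)&(abs(P[...,1])<.12)
    print(n,m.sum(),P[m].mean(0).round(4) if m.any() else '')
P=cloud('top',d)
th=np.radians(7.07);v=-P[...,0]*np.sin(th)+P[...,1]*np.cos(th);u=P[...,0]*np.cos(th)+P[...,1]*np.sin(th)
m=(d>0)&(P[...,2]>.043)&(P[...,2]<.07)&(abs(u-.66)<.03)&(v<.03)&(v>-.19);print('board v',np.percentile(v[m],[1,99]).round(4),env.observe()['position'],env.observe()['time_s'])
```

```text
top 39 [ 0.5699 -0.0106  0.0883]
scene 50 [ 0.5717 -0.0113  0.088 ]
board v [-0.1288 -0.0314] [ 0.45700392 -0.02322645  0.19198756] 23.85
```

View pics/top1.png

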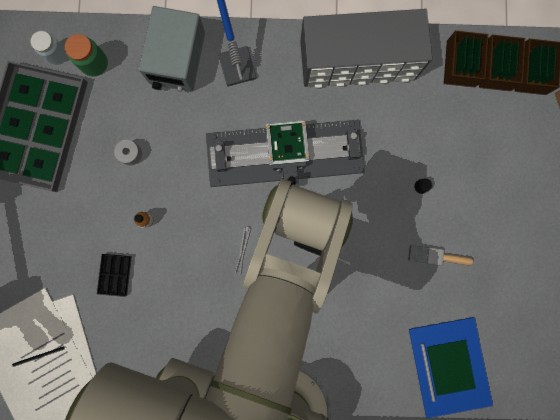

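View pics/scene1.png

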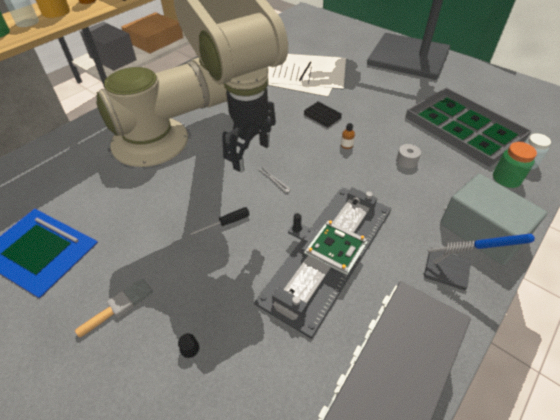

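```bash
python3 -c "
from rig import close_job
print(close_job())"
```

```text
the job is handed in; nothing more can be done
None
```

The carriage is standing in the tight spot, let go, with the arm clear, and the job was handed in at about 24 s. No verdict came back, so what follows is my own readings.

- **Left stop:** I ran the carriage up gently and held it. The wrist read about 7 N, roughly 6 N of it on the buffer after taking off the drag.
- **Right stop:** I stroked it through its full travel of about 200 mm, which agrees with what the cameras gave. The wrist read about 7.5 N, roughly 6 N of it on the buffer. No reading at either stop came near 20 N.
- **Tight spot:** Drag peaked at y ≈ −0.0055 m going right and y ≈ −0.012 m going left, at about 7–8 N. Going by both peaks and by where the drag started to rise, the middle is at y ≈ −0.009 m.
- **Where it stands:** I released the knob with the tool at y = −0.0090 m.

**Checks that disagreed or were not made:**
- After release, the cameras put the knob at y ≈ −0.0106 m (top) and −0.0113 m (scene), about 2 mm to the right of where I let go. That is about the calibration tolerance, though a small shift on release is possible. Either way it is inside the ±5.5 mm window.
- The bystanders look unmoved in the final pictures, but I only compared them by eye. The hex key and part of the screwdriver were not clearly visible.

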